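Nest the cups on the warmer and switch it on

ROBOT

A 6-joint arm with a two-finger parallel gripper is mounted at the origin on the work surface; the furniture and walls round the work are solid. World frame = base frame: x ahead of the robot, y to its left, z up, the work surface at z = 0. Lengths are in m, angles in rad, forces in N, time in s.
With the tool pointing down it reaches from about 0.425 to 0.95 m from the base axis. Payload 3.5 kg.
Tool frame: the origin (TCP) lies on the centre line of the jaws, within the pads' length; the fingertips stand 14 mm ahead of it and the grasp point (between the pads) lies 5 mm behind it (ctrl.finger_overhang is the distance from the TCP to the fingertips, in m); z points along the fingers, y is the line along which they close (so a half turn about z gives the same grasp; the last joint's range is limited). The gripper opens to 85 mm and grips with 20 to 120 N. Pads are 22 mm wide; open, the fingers measure 114 mm over their backs; the gripper's body (76 mm by 85 mm) begins 54 mm behind the grasp point. The pads swing forward as they close: fully open they stand 13 mm farther back than shut.
Start: joints at [-1.326, 0.286, 1.577, -0, 1.279, -0.15], TCP at [0.26, -0.623, 0.245] pointing down, gripper open.
Joint ranges: [-2.77, 2.77], [-0.9, 2.22], [0.21, 2.48], [-1.53, 4.67], [0.24, 2.81], [-2.84, 2.84]. Speed limits (rad/s): [2.79, 2.79, 3.14, 3.14, 3.14, 3.14].

INTERFACE

Orientations are given as a unit quaternion [x, y, z, w].
In Python, from plant import ctrl gives the robot as it stands.
- The arm moves only by the tool send_rows, never from a script. Its argument "moves" is text: rows parted by semicolons, each of 7 numbers parted by spaces: the turn, a rotation vector about the tool's x, y, z in units of 360 degrees (1.0 is 360 degrees), then the shift along the tool's x, y, z in units of 20 cm (1.0 is 20 cm), then the gripper's target within -1 to 1 (fully open at 1, half-way at 0, shut at -1). A call has 1 to 12 rows; each row is the pose to reach, as a shift and turn from the pose commanded when the call began, along the tool's axes at that moment, turning the shorter way round; what a row does not reach only later rows make up. A row lasts 1/8 s, in which the tool goes at most 62.5 mm and 10.7 degrees, less where a joint would pass 70% of its speed; a pose out of reach is approached as far as the arm can. A call with a number of a shift or a turn outside -1 to 1 is refused whole. A call with a gripper value outside its range is refused whole. The fingers move at their own pace and stop on an object; "newtons" is the grip in N (left out, the last holds). Time passes only in rows, so rows that repeat a pose let the fingers close. It gives the time, the measured TCP pose, the force, the opening and the grip force at its end, in the units of the state.
- ctrl.get_state(): the state, without advancing time (a new reading comes with each control period).
- ctrl.read_camera(name): name is "side" or "top"; returns a dict with "image" (420x560x3 uint8, red, green, blue), "fovy" (degrees; the focal length in pixels is half the picture's height over the tangent of half this angle, whatever the lens; pixels are square), "cx", "cy" (the principal point, pixels), "distortion" ([k1, k2, p1, p2, k3] as OpenCV has them; the pictures are not rectified), "extrinsics" (4x4, takes a point from camera to world coordinates). Camera axes: x right, y up, looking along -z (the intrinsics and any distortion apply to the point x, -y, -z); pixel columns grow to the right and rows downward; lengths in m; the calibration is good to about 2 mm. A picture is of the moment at which its call begins. There is no depth.
- ctrl.sign_off(): hands the job in; it is judged then, once.
The state is a dict: "time": time; "qpos": joint angles; "dq": joint speeds; "joint_efforts": joint torques, N m; "eef_pos": TCP position; "tcp_rot": TCP orientation; "contact_force": force on the tool from outside, world axes, zero at the start; "wrist_torque": the same for the moment, N m; "opening": opening from 0.0 (shut) to 1.0 (fully open); "finger_force": force on a finger pad.
Only numpy, scipy, OpenCV 4.12 (cv2) and the standard library are available. Lean on these libraries where they do the work, as an engineer would, in place of code of your own. Each camera call takes 0.05 s, during which the arm holds its last target. There are 200 camera calls.

TASK

Stack the two loose white cups into the white cup on the cup warmer, one nested in the other, each set down gently, not dropped, so that it sits straight and fully home, with the stack staying on the warmer's plate. Then switch the warmer on by pulling its knob straight up as far as it comes, and let go. Tip no cup over and leave the honey jar where it is.

Things in the scene. Friction and masses are not known exactly. Their poses are not given: they have to be found in the camera images.
- cup_base: white handleless cup, open on top, 88 high, 150 g, wall 3: body tapers from outer diameter 34 at the foot to 49 at height 50, then a flat square shoulder at height 50 and above it a straight upper band of outer diameter 60 up to the rim (mouth 54 inside). Starts upright on the warmer's plate; bottom of the stack. Origin: centre of the foot's underside; z up along its axis.
- cup_1: loose white cup, same shape and origin as cup_base (weight 120 to 195 g), upright on the worktop. Its body goes into another cup's mouth, about 2 mm clearance all round, until its shoulder sits on that rim: fully home, its foot is 38 above the lower cup's foot and its 60 mm band stands clear above the lower rim. Either loose cup may go first.
- cup_2: loose white cup, the same as cup_1 in every way, upright elsewhere on the worktop.
- warmer: cup warmer fixed to the worktop: flat black housing 120 (its x) by 230 (its y) by 30 high, steel plate at one end (+y of its frame), aluminium knob at the other (-y). Origin: centre of its underside; z up.
- plate (a point): centre of the top of the warmer's round steel plate, 92 in diameter, 34 above the worktop.
- knob_top (a point): centre of the top face of the warmer's knob (moves with it): a round aluminium knob, diameter 28 at the top tapering to 22 at its underside, its head 30 tall; pushed in, its top is 69 and its underside 39 above the worktop, and the housing round it is 30 high. It stands 135 from the plate's centre.
- knob (a joint): travel of the knob in m, straight up: 0 pushed in (off, the start), 0.014 pulled out (on). It is stiff (4 to 5 N to move it), has a stop at each end and stays where it is left. It does not turn.
- honey_jar: honey jar, 58 by 62 by 99, standing at one of the places where the loose cups stand; a bystander. Origin: centre of its underside.
Not all that is in view belongs to the job. What is shaped like the cup_base but brown is not meant.

How it is judged:
On the way:
1. all three cups are nested in one stack on the plate, with the knob still pushed in (((z of cup_1 in the frame of cup_base between 0.035 and 0.041 m and horizontal distance between cup_1 and cup_base below 0.004 m and angle between each of cup_1, cup_2's own z axis and vertical below 0.09 rad and z of cup_2 in the frame of cup_1 between 0.035 and 0.041 m and horizontal distance between cup_2 and cup_1 below 0.004 m) or (z of cup_2 in the frame of cup_base between 0.035 and 0.041 m and horizontal distance between cup_2 and cup_base below 0.004 m and angle between each of cup_2, cup_1's own z axis and vertical below 0.09 rad and z of cup_1 in the frame of cup_2 between 0.035 and 0.041 m and horizontal distance between cup_1 and cup_2 below 0.004 m)) and horizontal distance between cup_base and plate below 0.035 m and angle between cup_base's own z axis and vertical below 0.09 rad and value of joint knob below 0.004 m), for 0.2 s.
At the end, for the whole second after the job is handed in: Three cups in one stack at rest, either loose cup on top: each upper foot 35 to 41 mm above the foot below, axes within 4 mm, all within 0.09 rad of upright; cup_base within 35 mm of the plate's centre; knob out by more than 11 mm (((z of cup_1 in the frame of cup_base between 0.035 and 0.041 m and horizontal distance between cup_1 and cup_base below 0.004 m and angle between each of cup_1, cup_2's own z axis and vertical below 0.09 rad and z of cup_2 in the frame of cup_1 between 0.035 and 0.041 m and horizontal distance between cup_2 and cup_1 below 0.004 m) or (z of cup_2 in the frame of cup_base between 0.035 and 0.041 m and horizontal distance between cup_2 and cup_base below 0.004 m and angle between each of cup_2, cup_1's own z axis and vertical below 0.09 rad and z of cup_1 in the frame of cup_2 between 0.035 and 0.041 m and horizontal distance between cup_1 and cup_2 below 0.004 m)) and horizontal distance between cup_base and plate below 0.035 m and angle between cup_base's own z axis and vertical below 0.09 rad and value of joint knob above 0.011 m and linear speed of each of cup_base, cup_1, cup_2 below 0.02 m/s); the robot touches nothing.
It fails at once if the honey jar is moved by more than 3 cm (distance of honey_jar from where it was at the start of the episode above 0.03 m).
It fails at once if a cup is tipped over (more than 0.8 rad) (angle between any of cup_base, cup_1, cup_2's own z axis and vertical above 0.8 rad).
It fails at once if a cup is dropped (falls freely for more than about 1 cm: over 0.45 m/s with no finger on it) ((linear speed of cup_1 above 0.45 m/s and contact force between the fingers and cup_1 below 0.1 N) or (linear speed of cup_2 above 0.45 m/s and contact force between the fingers and cup_2 below 0.1 N)).
It fails at once if cups are rammed together (more than 40 N between two cups) (contact force between any of cup_1, cup_2 and cup_base above 40 N or contact force between cup_1 and cup_2 above 40 N).
It also fails if it takes over 64 s, if anything falls off the work surface, if the arm or the gripper's body presses on something with over 40 N, if the wrist force passes 120 N, or if a joint passes its speed limit or range.

## Working session

There is one attempt and no reset: what is moved stays moved. The work goes in short steps, Python scripts to look and compute and a tool call to move; the robot and the scene stay as the last step left them, time stands still between calls to the robot, and variables do not carry over. Pictures are saved under pics/ and viewed, at most 10 in all, crops included, and the job is handed in when it is done.

Besides the shell and the picture viewer there is one more tool, called after "Emit:" as a command line: name --argument value ..., lists and objects as JSON in quotes. send_rows: Moves the arm, as the interface text tells. Its arguments: {"type":"object","properties":{"moves":{"type":"string"},"newtons":{"type":"number"}},"required":["moves"]}

```bash
mkdir -p pics
cat > h.py <<'E'
import numpy as np, cv2
from plant import ctrl
def cam(n):
    return ctrl.read_camera(n)
def save(c,name,crop=None,s=1):
    im=c["image"][:,:,::-1]
    if crop: x0,y0,x1,y1=crop; im=im[y0:y1,x0:x1]
    if s!=1: im=cv2.resize(im,None,fx=s,fy=s,interpolation=cv2.INTER_CUBIC)
    cv2.imwrite("pics/"+name,im)
def K(c):
    f=c["image"].shape[0]/2/np.tan(np.radians(c["fovy"])/2)
    return np.array([[f,0,c["cx"]],[0,f,c["cy"]],[0,0,1.]]),np.array(c["distortion"],float)
def ray(c,uv):
    k,d=K(c); p=cv2.undistortPoints(np.array([[uv]],float),k,d)[0,0]
    E=np.array(c["extrinsics"]); v=E[:3,:3]@np.array([p[0],-p[1],-1.]); return E[:3,3],v
def atz(c,uv,z):
    o,v=ray(c,uv); return o+v*(z-o[2])/v[2]
def proj(c,P):
    k,d=K(c);E=np.array(c["extrinsics"]); q=(np.atleast_2d(P)-E[:3,3])@E[:3,:3]; q=q*[1,-1,-1]
    return cv2.projectPoints(q.reshape(-1,1,3),np.zeros(3),np.zeros(3),k,d)[0][:,0]
E
python3 - <<'E'
from h import *
a=cam("top");b=cam("side")
save(a,"t0.png");save(b,"s0.png")
for c in(a,b):print(c["fovy"],c["cx"],c["cy"],c["distortion"],np.round(c["extrinsics"],3).tolist())
s=ctrl.get_state();print(s,ctrl.finger_overhang)
E
```

```text
48.216347955425064 286.5368316948037 213.21252382307625 [-0.11009383  0.          0.          0.          0.        ] [[-0.008, 0.998, -0.064, 0.403], [-1.0, -0.008, -0.011, -0.049], [-0.011, 0.064, 0.998, 1.136], [0.0, 0.0, 0.0, 1.0]]
57.05386540554275 279.7832007374695 214.72280415786153 [-0.05305328  0.          0.          0.          0.        ] [[0.913, -0.355, 0.201, 0.674], [0.408, 0.789, -0.459, -0.423], [0.005, 0.501, 0.865, 0.795], [0.0, 0.0, 0.0, 1.0]]
{'time': 0.1, 'qpos': array([-1.32597360e+00,  2.87095934e-01,  1.57804670e+00,  1.40861788e-05,
        1.27859903e+00, -1.49981642e-01]), 'dq': array([ 5.21634704e-05, -2.03672942e-03, -2.74008531e-03, -1.21836794e-04,
        2.00850931e-03,  6.20396138e-05]), 'joint_efforts': array([ 1.05020008e-03, -4.07292473e+01, -2.93699616e+01, -1.50714736e-04,
        3.41941726e-03,  4.43329666e-07]), 'eef_pos': array([ 0.2595257 , -0.62249713,  0.24406418]), 'tcp_rot': array([ 9.80579210e-01,  1.96120520e-01, -4.41997277e-05, -1.07361685e-03]), 'contact_force': array([ 0.00215535, -0.11320602, -0.2396334 ]), 'wrist_torque': array([-0.04348625,  0.01120485,  0.0184932 ]), 'finger_force': 0.0, 'opening': 0.9973089966782541} 0.014
```

View pics/t0.png

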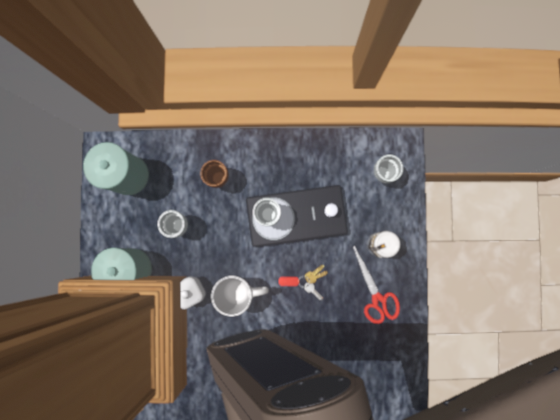

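View pics/s0.png

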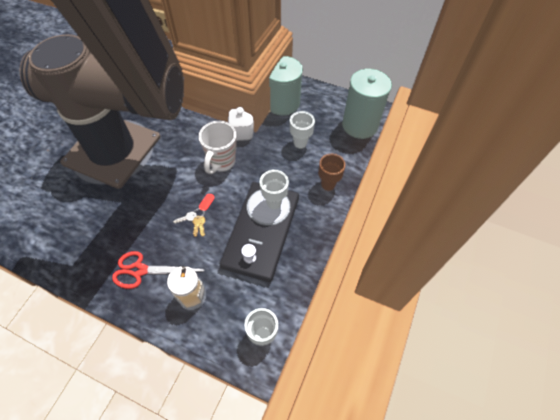

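Top view candidates:
- White cups at (172,224) and (389,168), which are the loose cups.
- White cup on the plate at (267,211), which is the base.
- Brown cup at (213,174), mug at (232,295) and sugar pot at (187,292), which are not meant.
- Honey jar at (385,244), knob at (331,210).

Next is one close crop to check the choice.

Run:
```python
from h import *
c=cam("top");b=cam("side")
A=c["image"][145:265,150:420,::-1]; 
cv2.imwrite("pics/t1.png",cv2.resize(A,None,fx=2.9,fy=2.9,interpolation=cv2.INTER_CUBIC))
B=b["image"][105:355,140:340,::-1]
cv2.imwrite("pics/s1.png",cv2.resize(B,None,fx=2.4,fy=2.4,interpolation=cv2.INTER_CUBIC))
for n,uv,z in [("cupA",(172,222),.088),("cupB",(389,167),.088),("base",(267,210),.122),("knob",(331,210),.069),("honey",(385,244),.099),("brown",(213,174),.088),("post",(360,87),.05),("post",(360,87),.3),("cab top corner",(185,280),.5),("canister",(107,165),.15)]:
  print(n,np.round(atz(c,uv,z),3))
for n,uv,z in [("cupA",(302,122),.088),("cupB",(261,326),.088),("base",(274,184),.122),("knob",(249,251),.069),("honey",(183,280),.099),("cabbase",(255,128),0),("postbase",(362,275),.1)]:
  print("s",n,np.round(atz(b,uv,z),3))
```

```text
cupA [0.453 0.221 0.088]
cupB [ 0.573 -0.27   0.088]
base [0.475 0.005 0.122]
knob [ 0.478 -0.139  0.069]
honey [ 0.4   -0.255  0.099]
brown [0.561 0.128 0.088]
post [ 0.773 -0.214  0.05 ]
post [ 0.687 -0.176  0.3  ]
cab top corner [0.354 0.097 0.5  ]
canister [0.574 0.35  0.15 ]
s cupA [0.452 0.216 0.088]
s cupB [ 0.574 -0.275  0.088]
s base [ 0.476 -0.002  0.122]
s knob [ 0.483 -0.142  0.069]
s honey [ 0.403 -0.26   0.099]
s cabbase [0.315 0.222 0.   ]
s postbase [ 0.711 -0.111  0.1  ]
```

View pics/t1.png

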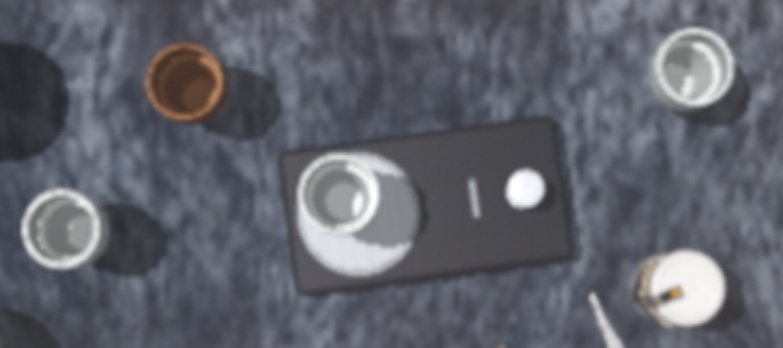

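View pics/s1.png

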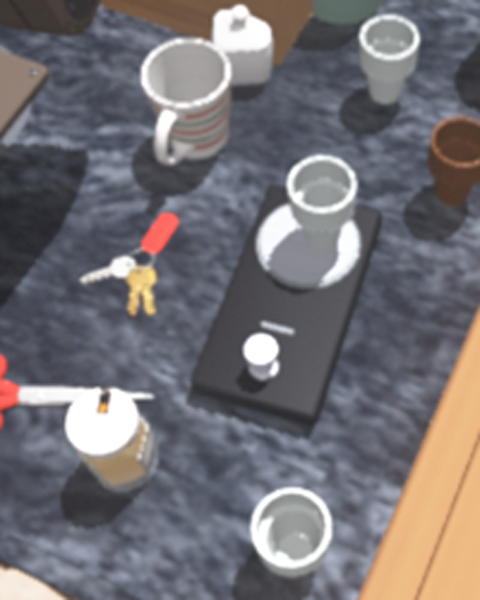

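The crops show white cups at top (171.7,224.0) and (389.3,168.4), the base cup off-centre on the plate at (267.2,211.9), and the knob at (331,210). The honey jar at (385,244) stays clear. I'll refine the rims in both views.

```bash
cat >> h.py <<'E'
from scipy.optimize import minimize
T=np.linspace(0,2*np.pi,120,endpoint=False)
def rimfit(c,xy,z,r=.030,g=None):
    im=cv2.cvtColor(c["image"],cv2.COLOR_RGB2GRAY).astype(np.float32)
    def ring(p,rr):
        P=np.c_[p[0]+rr*np.cos(T),p[1]+rr*np.sin(T),np.full(120,z)]
        q=proj(c,P).astype(np.float32); return cv2.remap(im,q[:,0],q[:,1],cv2.INTER_LINEAR)
    f=lambda p:-(np.minimum(ring(p,r-.0015),220)-np.minimum(ring(p,r+.003),220)).mean()
    G=[(f((xy[0]+a,xy[1]+b)),xy[0]+a,xy[1]+b) for a in np.arange(-.012,.0121,.002) for b in np.arange(-.012,.0121,.002)]
    m=min(G); s=minimize(f,m[1:],method="Nelder-Mead",options=dict(initial_simplex=[m[1:],(m[1]+.001,m[2]),(m[1],m[2]+.001)],xatol=1e-5,fatol=1e-3))
    return s.x,-s.fun
E
python3 - <<'E'
from h import *
c=cam("top");b=cam("side")
for n,xy,z,r in [("A",(.453,.218),.088,.03),("B",(.573,-.272),.088,.03),("base",(.475,.002),.122,.03),("plate",(.456,-.012),.034,.046),("knob",(.48,-.14),.069,.014)]:
  for k in (c,b):
    x,s=rimfit(k,xy,z,r); print(n,np.round(x,4),round(s,1))
E
```

```text
A [0.4493 0.2249] 93.6
A [0.4488 0.2224] 78.9
B [ 0.572  -0.2702] 79.7
B [ 0.5723 -0.2722] 84.9
base [0.4727 0.0064] 61.1
base [0.4719 0.0045] 87.2
plate [0.4679 0.0006] 40.9
plate [ 0.459 -0.01 ] 42.5
knob [ 0.479  -0.1377] 119.4
knob [ 0.4797 -0.1407] 109.1
```

Run:
```python
from h import *
c=cam("top");b=cam("side")
A=cv2.resize(c["image"][240:420,40:240,::-1],None,fx=2,fy=2); B=cv2.resize(b["image"][0:180,130:330,::-1],None,fx=2,fy=2)
cv2.imwrite("pics/cab.png",np.hstack([A,B]))
```

```text
(no output)
```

View pics/cab.png

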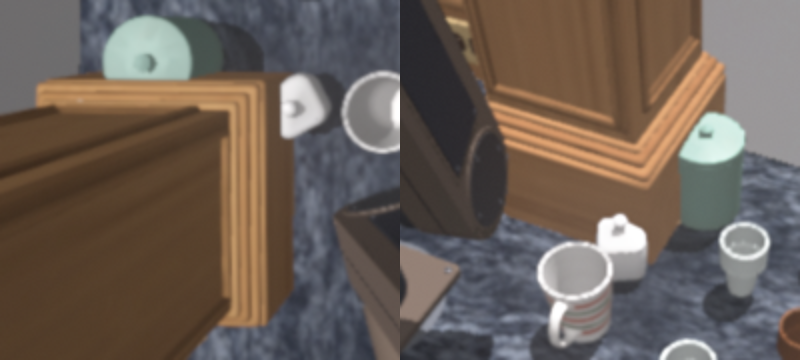

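Run:
```python
from h import *
c=cam("top");b=cam("side")
def tri(u,v):
    o,d=ray(c,u);p,e=ray(b,v); A=np.c_[d,-e]; t=np.linalg.lstsq(A,p-o,rcond=None)[0]; x=o+d*t[0];y=p+e*t[1]; return np.round((x+y)/2,3),round(np.linalg.norm(x-y),4)
print("plinth top",tri((173.5,280),(254,92)),"column foot",tri((153,296),(245,69)),"plinth base",np.round(atz(b,(260,131),0),3))
```

```text
plinth top (array([0.328, 0.203, 0.148]), np.float64(0.0033)) column foot (array([0.295, 0.235, 0.181]), np.float64(0.0044)) plinth base [0.333 0.218 0.   ]
```

Emit:
send_rows --moves "0 0 0.0628 1 -0.5 0 1;0 0 0.0628 1 -0.5 0 1;0 0 0.0628 1 -0.5 0 1;0 0 0.0628 1 -0.5 0 1;0 0 0.0628 1 -0.5 0 1" --newtons 40

```text
time: 1.12
eef_pos: [0.4074, -0.4519, 0.2456]
tcp_rot: [1.0, 0.002, 0.0, 0.0]
contact_force: [0.4, 0.7, -0.4]
opening: 1.0
finger_force: 0.0
```

Emit:
send_rows --moves "0 0 0 0.823 -0.904 0 1;0 0 0 0.823 -0.904 0 1;0 0 0 0.823 -0.904 0.2 1;0 0 0 0.823 -0.904 0.428 1;0 0 0 0.823 -0.904 0.428 1;0 0 0 0.823 -0.904 0.428 1;0 0 0 0.823 -0.904 0.428 1"

```text
time: 2.0
eef_pos: [0.5704, -0.2752, 0.1615]
tcp_rot: [1.0, -0.001, 0.001, 0.001]
contact_force: [-1.1, 0.6, 0.3]
opening: 1.002
finger_force: 0.0
```

Emit:
send_rows --moves "0 0 0 0.008 -0.02 0 1;0 0 0 0.008 -0.02 0.15 1;0 0 0 0.008 -0.02 0.3 1;0 0 0 0.008 -0.02 0.4 1;0 0 0 0.008 -0.02 0.457 1;0 0 0 0.008 -0.02 0.457 1;0 0 0 0.008 -0.02 0.457 1"

```text
time: 2.88
eef_pos: [0.5727, -0.2695, 0.0696]
tcp_rot: [1.0, 0.0, 0.001, 0.001]
contact_force: [0.0, -1.1, -0.1]
opening: 1.002
finger_force: 0.0
```

Run:
```python
from h import *
b=cam("side");c=cam("top")
cv2.imwrite("pics/g1.png",np.hstack([cv2.resize(b["image"][240:400,180:340,::-1],None,fx=2.4,fy=2.4),cv2.resize(c["image"][90:250,310:470,::-1],None,fx=2.4,fy=2.4)]))
s=ctrl.get_state();print(s["eef_pos"],s["contact_force"],s["qpos"])
```

```text
[ 0.57274199 -0.26946365  0.06967452] [ 0.71107275 -0.21407897  0.44053336] [-5.99845968e-01  3.87399948e-01  1.79480931e+00  1.32517005e-06
  9.57032109e-01  9.70649213e-01]
```

View pics/g1.png

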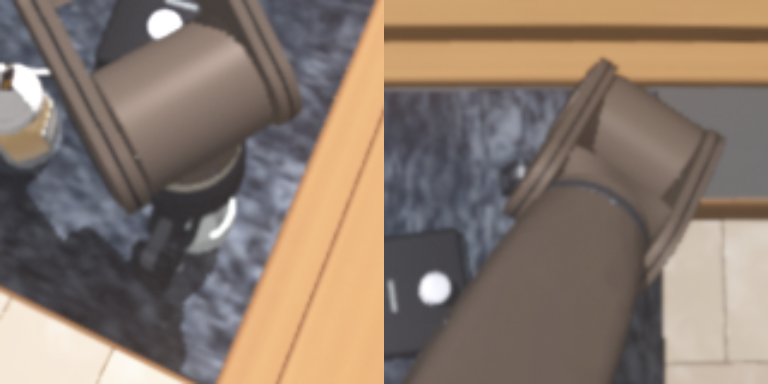

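The side view shows a finger at crop (165,240) beside the cup rim (215,225). The cup is between the jaws, so I'm closing.

Emit:
send_rows --moves "0 0 0 0 0 0 0.6;0 0 0 0 0 0 0.5;0 0 0 0 0 0 0.4;0 0 0 0 0 0 0.2;0 0 0 0 0 0 0.1;0 0 0 0 0 0 0.1;0 0 0 0 0 0 0.1" --newtons 40

```text
time: 3.85
eef_pos: [0.5724, -0.2694, 0.0692]
tcp_rot: [1.0, 0.0, 0.001, 0.0]
contact_force: [-1.3, -0.1, 6.0]
opening: 0.692
finger_force: 42.7
```

Emit:
send_rows --moves "0 0 0 0 0 -0.1 -0.3;0 0 0 0 0 -0.25 -0.3;0 0 0 0 0 -0.45 -0.3;0 0 0 0 0 -0.65 -0.3;0 0 0 0 0 -0.8 -0.3;0 0 0 0 0 -0.85 -0.3;0 0 0 0 0 -0.85 -0.3"

```text
time: 4.72
eef_pos: [0.5718, -0.2687, 0.2382]
tcp_rot: [1.0, 0.0, 0.0, -0.0]
contact_force: [-0.5, 0.5, -2.1]
opening: 0.69
finger_force: 43.6
```

Run:
```python
from h import *
b=cam("side")
for n,xy,z,r in [("A",(.449,.2236),.088,.03),("base",(.472,.0054),.122,.03)]:
    x,s=rimfit(b,xy,z,r); print(n,np.round(x,4),round(s,1))
s=ctrl.get_state();print(s["eef_pos"],s["contact_force"],s["finger_force"],s["opening"])
```

```text
A [0.4487 0.2225] 79.1
base [ 0.4745 -0.0176] 14.8
[ 0.57134962 -0.26850549  0.23688084] [ 0.8878717   0.12376706 -0.9713228 ] 43.600701838731766 0.6934959748754682
```

Emit:
send_rows --moves "0 0 0 -0.1 -0.2 0 -0.3;0 0 0 -0.25 -0.45 0 -0.3;0 0 0 -0.4 -0.7 0 -0.3;0 0 0 -0.495 -0.9 0 -0.3;0 0 0 -0.495 -0.9 0 -0.3"

```text
time: 5.4
eef_pos: [0.4707, -0.0863, 0.2359]
tcp_rot: [1.0, 0.002, -0.002, -0.001]
contact_force: [-0.2, -1.1, -2.3]
opening: 0.691
finger_force: 43.9
```

Emit:
send_rows --moves "0 0 0 0 -0.2 0 -0.3;0 0 0 0 -0.4 0 -0.3;0 0 0 0 -0.47 0 -0.3;0 0 0 0 -0.47 0 -0.3;0 0 0 0 -0.47 0 -0.3;0 0 0 0 -0.47 0 -0.3"

```text
time: 6.15
eef_pos: [0.473, 0.004, 0.2382]
tcp_rot: [1.0, -0.001, -0.0, 0.0]
contact_force: [-0.0, 0.9, -1.2]
opening: 0.694
finger_force: 44.1
```

Run:
```python
from h import *
b=cam("side");c=cam("top")
cv2.imwrite("pics/g2.png",np.hstack([cv2.resize(b["image"][100:300,180:380,::-1],None,fx=2,fy=2),cv2.resize(c["image"][130:330,180:380,::-1],None,fx=2,fy=2)]))
s=ctrl.get_state();print(s["eef_pos"],s["contact_force"],s["finger_force"])
```

```text
[0.47302227 0.0041924  0.23833566] [-0.18700167  0.23231848 -1.29893567] 44.11686446517706
```

View pics/g2.png

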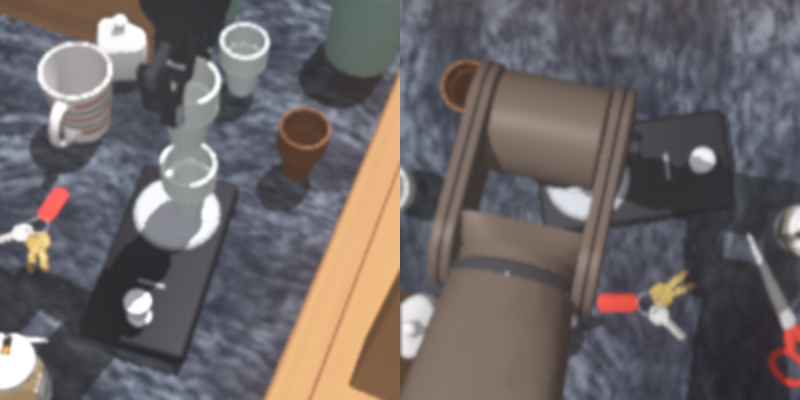

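The side view shows the cup held upright over the base rim at crop (188,165). I'll lower it now.

Emit:
send_rows --moves "0 0 0 -0.003 -0.006 0.08 -0.3;0 0 0 -0.003 -0.006 0.16 -0.3;0 0 0 -0.003 -0.006 0.22 -0.3;0 0 0 -0.003 -0.006 0.28 -0.3;0 0 0 -0.003 -0.006 0.33 -0.3;0 0 0 -0.003 -0.006 0.365 -0.3;0 0 0 -0.003 -0.006 0.365 -0.3"

```text
time: 7.12
eef_pos: [0.472, 0.0062, 0.1648]
tcp_rot: [1.0, 0.0, -0.001, -0.0]
contact_force: [0.0, -0.4, -1.4]
opening: 0.691
finger_force: 44.1
```

Run:
```python
from h import *
b=cam("side")
for z in (.122,):
    x,s=rimfit(b,(.472,.0054),z,.03); print(np.round(x,4),round(s,1))
s=ctrl.get_state();print(s["eef_pos"],s["contact_force"],s["finger_force"])
```

```text
[0.4738 0.003 ] 28.0
[0.47238053 0.00618998 0.16532125] [-0.18977879 -0.22877252 -1.05124796] 44.09691162407398
```

Emit:
send_rows --moves "0 0 0 0 0 0.02 -0.3;0 0 0 0 0 0.04 -0.3;0 0 0 0 0 0.06 -0.3;0 0 0 0 0 0.08 -0.3;0 0 0 0 0 0.095 -0.3;0 0 0 0 0 0.105 -0.3;0 0 0 0 0 0.11 -0.3;0 0 0 0 0 0.11 -0.3"

```text
time: 8.18
eef_pos: [0.4723, 0.0062, 0.1433]
tcp_rot: [1.0, 0.0, 0.0, -0.0]
contact_force: [0.1, 0.3, -1.5]
opening: 0.693
finger_force: 44.1
```

Emit:
send_rows --moves "0 0 0 0 0 0.005 -0.3;0 0 0 0 0 0.008 -0.3;0 0 0 0 0 0.01 -0.3;0 0 0 0 0 0.012 -0.3;0 0 0 0 0 0.012 -0.3"

```text
time: 8.8
eef_pos: [0.4726, 0.0063, 0.1414]
tcp_rot: [1.0, 0.0, 0.0, -0.0]
contact_force: [-1.1, 1.0, 2.2]
opening: 0.697
finger_force: 44.3
```

Emit:
send_rows --moves "0 0 0 0 0 0.003 -0.3;0 0 0 0 0 0.004 -0.3;0 0 0 0 0 0.004 -0.3"

```text
time: 9.18
eef_pos: [0.4729, 0.0064, 0.1413]
tcp_rot: [1.0, 0.0, 0.001, -0.0]
contact_force: [-1.4, 1.4, 4.6]
opening: 0.691
finger_force: 44.5
```

Seated, with 6 N downward. Opening gradually.

Emit:
send_rows --moves "0 0 0 0 0 0.004 0.42;0 0 0 0 0 0.004 0.5;0 0 0 0 0 0.004 0.6;0 0 0 0 0 0.004 0.8;0 0 0 0 0 0.004 1;0 0 0 0 0 0.004 1"

```text
time: 9.93
eef_pos: [0.4723, 0.0062, 0.1393]
tcp_rot: [1.0, 0.0, 0.0, 0.0]
contact_force: [0.2, 0.2, -0.0]
opening: 1.002
finger_force: 0.0
```

Emit:
send_rows --moves "0 0 0 0 0 -0.08 1;0 0 0 0 0 -0.25 1;0 0 0 0 0 -0.5 1;0 0 0 0 0 -0.6 1;0 0 0 0 -0.2 -0.6 1;0 0 0 0 -0.4 -0.6 1;0 0 0 0 -0.5 -0.6 1;0 0 0 0 -0.5 -0.6 1"

```text
time: 10.92
eef_pos: [0.4723, 0.1072, 0.2605]
tcp_rot: [1.0, 0.001, 0.001, 0.0]
contact_force: [-0.2, 0.3, 0.1]
opening: 0.995
finger_force: 0.0
```

Run:
```python
from h import *
b=cam("side");c=cam("top")
cv2.imwrite("pics/g3.png",np.hstack([cv2.resize(b["image"][40:240,140:340,::-1],None,fx=2,fy=2),cv2.resize(c["image"][130:330,120:320,::-1],None,fx=2,fy=2)]))
for z in (.150,.16,.17):
  for k in (c,b):
    x,s=rimfit(k,(.472,.0054),z,.03); print(z,np.round(x,4),round(s,1))
x,s=rimfit(b,(.449,.2236),.088,.03); print("A",np.round(x,4),round(s,1))
s=ctrl.get_state();print(s["eef_pos"],s["contact_force"],s["qpos"])
```

```text
0.15 [0.4744 0.0066] 47.4
0.15 [0.4712 0.0103] 58.3
0.16 [0.4736 0.0059] 47.6
0.16 [0.474  0.0035] 62.5
0.17 [0.4725 0.0055] 47.2
0.17 [ 0.477  -0.0034] 64.4
A [0.4491 0.2224] 76.9
[0.47240714 0.10593936 0.26008338] [-0.98463241 -0.6610093  -0.10778434] [ 1.08664987e-02 -1.58120933e-01  2.01696990e+00 -4.44279923e-04
  1.28178218e+00  1.58116070e+00]
```

View pics/g3.png

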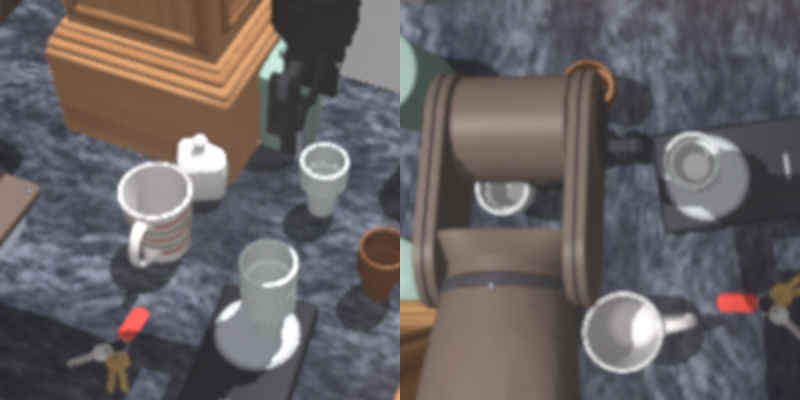

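The pictures show the first cup nested straight: the stack rim at side crop (268,262) fits z = 0.160 in both views. The cabinet column's corner, at about (.295,.235), comes close to the wrist fork for cup A. I'll turn the jaws to close along x and lean the wrist 20° away from the cabinet.

Emit:
send_rows --moves "0 0 -0.25 0 0 0 1;0 0 -0.25 0 0 0 1;0 0 -0.25 0 0 0 1;0 0 -0.25 0 0 0 1;0 0 -0.25 0 0 0 1;0 0 -0.25 0 0 0 1;0 0 -0.25 0 0 0 1;0 0 -0.25 0 0 0 1;0 0 -0.25 0 0 0 1;0 0 -0.25 0 0 0 1;0 0 -0.25 0 0 0 1"

```text
time: 12.4
eef_pos: [0.4724, 0.1056, 0.2595]
tcp_rot: [0.708, 0.706, 0.0, 0.0]
contact_force: [0.1, -0.4, 0.4]
opening: 0.999
finger_force: 0.0
```

Emit:
send_rows --moves "0 0.0556 0 0 0 0 1;0 0.0556 0 0 0 0 1;0 0.0556 0 0 0 0 1;0 0.0556 0 0 0 0 1"

```text
time: 12.9
eef_pos: [0.4723, 0.106, 0.2595]
tcp_rot: [0.697, 0.696, 0.122, -0.122]
contact_force: [1.0, 0.5, 0.0]
opening: 0.996
finger_force: 0.0
```

```bash
cat >> h.py <<'E'
from scipy.spatial.transform import Rotation as R
def to(x,y,z):
    s=ctrl.get_state(); r=R.from_quat(s["tcp_rot"]); d=np.array([x,y,z])-s["eef_pos"]
    print("tcp",np.round(s["eef_pos"],4),"axes",np.round(r.as_matrix(),3).tolist(),"units",np.round(r.inv().apply(d)/.2,3))
    return s
E
python3 - <<'E'
from h import *
s=to(.449,.2263,.17); print(s["qpos"],s["contact_force"])
E
```

```text
tcp [0.4723 0.106  0.2595] axes [[0.0, 1.0, 0.0], [0.94, -0.0, 0.341], [0.341, -0.0, -0.94]] units [ 0.413 -0.117  0.625]
[-0.16014703 -0.17272819  2.05677481  0.35348441  1.33035449 -0.25727708] [0.98340421 0.53904051 0.01742649]
```

Emit:
send_rows --moves "0 0 0 0.15 -0.04 0.1 1;0 0 0 0.3 -0.08 0.2 1;0 0 0 0.42 -0.117 0.3 1;0 0 0 0.42 -0.117 0.4 1;0 0 0 0.413 -0.117 0.5 1;0 0 0 0.413 -0.117 0.6 1;0 0 0 0.413 -0.117 0.625 1;0 0 0 0.413 -0.117 0.625 1"

```text
time: 13.9
eef_pos: [0.4488, 0.2271, 0.1705]
tcp_rot: [0.696, 0.697, 0.123, -0.123]
contact_force: [-1.1, 0.1, -0.2]
opening: 0.999
finger_force: 0.0
```

Run:
```python
from h import *
b=cam("side");c=cam("top")
cv2.imwrite("pics/g4.png",np.hstack([cv2.resize(b["image"][20:220,180:380,::-1],None,fx=2,fy=2),cv2.resize(c["image"][150:350,70:270,::-1],None,fx=2,fy=2)]))
s=to(.449,.2263,.071); print(s["qpos"],s["contact_force"])
```

```text
tcp [0.4494 0.2268 0.1712] axes [[-0.001, 1.0, 0.001], [0.94, 0.001, 0.342], [0.342, 0.002, -0.94]] units [-0.174 -0.003  0.47 ]
[ 0.09954014 -0.07406584  2.1393212   0.39768509  1.07341897 -0.09250329] [0.44449133 0.06541042 0.40705983]
```

View pics/g4.png

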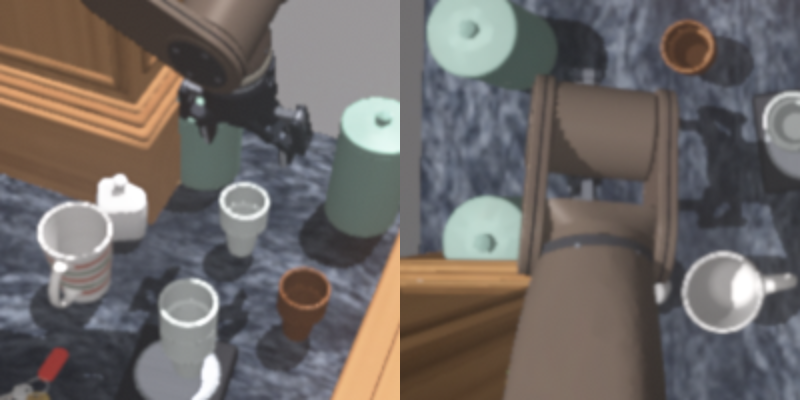

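The arm clears the cabinet column. In the side crop the fingers at (205,125) and (290,145) sit above cup A at (244,205). Descending.

Emit:
send_rows --moves "0 0 0 -0.037 -0.003 0.1 1;0 0 0 -0.08 -0.003 0.215 1;0 0 0 -0.12 -0.003 0.325 1;0 0 0 -0.15 -0.003 0.41 1;0 0 0 -0.174 -0.003 0.47 1;0 0 0 -0.174 -0.003 0.47 1;0 0 0 -0.174 -0.003 0.47 1"

```text
time: 14.88
eef_pos: [0.449, 0.2261, 0.0706]
tcp_rot: [0.696, 0.696, 0.123, -0.122]
contact_force: [-0.2, 0.3, 0.5]
opening: 1.003
finger_force: 0.0
```

Emit:
send_rows --moves "0 0 0 0 0 0 0.6;0 0 0 0 0 0 0.5;0 0 0 0 0 0 0.4;0 0 0 0 0 0 0.2;0 0 0 0 0 0 0.1;0 0 0 0 0 0 0.1;0 0 0 0 0 0 0.1"

```text
time: 15.75
eef_pos: [0.4491, 0.2262, 0.0707]
tcp_rot: [0.696, 0.696, 0.124, -0.122]
contact_force: [1.0, -0.6, 5.7]
opening: 0.681
finger_force: 43.0
```

Emit:
send_rows --moves "0 0 0 0.036 0 -0.1 -0.3;0 0 0 0.09 0 -0.25 -0.3;0 0 0 0.16 0 -0.44 -0.3;0 0 0 0.23 0 -0.63 -0.3;0 0 0 0.29 0 -0.8 -0.3;0 0 0 0.325 0 -0.893 -0.3;0 0 0 0.325 0 -0.893 -0.3"

```text
time: 16.62
eef_pos: [0.4483, 0.226, 0.2602]
tcp_rot: [0.696, 0.697, 0.123, -0.122]
contact_force: [-0.3, 0.6, -2.4]
opening: 0.681
finger_force: 43.6
```

Run:
```python
from h import *
s=to(.473,.0074,.26); print(s["contact_force"],s["opening"],s["finger_force"])
b=cam("side"); save(b,"g5.png",(180,20,380,220),2)
```

```text
tcp [0.4483 0.226  0.2602] axes [[-0.001, 1.0, 0.001], [0.94, 0.001, 0.342], [0.342, 0.001, -0.94]] units [-1.028  0.123 -0.373]
[-0.28770013  0.55509956 -2.4069174 ] 0.6806670068156563 43.646196252666414
```

View pics/g5.png

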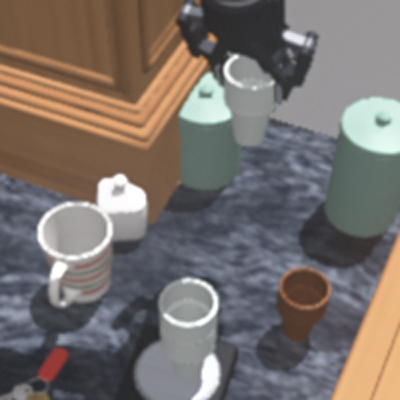

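The cup hangs upright in the jaws at crop (248,95), clear of everything. Carrying it to the stack.

Emit:
send_rows --moves "0 0 0 -0.15 0.018 -0.055 -0.3;0 0 0 -0.37 0.045 -0.135 -0.3;0 0 0 -0.6 0.072 -0.218 -0.3;0 0 0 -0.8 0.096 -0.29 -0.3;0 0 0 -0.95 0.115 -0.345 -0.3;0 0 0 -1 0.122 -0.363 -0.3;0 0 0 -1 0.122 -0.363 -0.3;0 0 0 -1 0.122 -0.363 -0.3"

```text
time: 17.68
eef_pos: [0.4722, 0.0143, 0.259]
tcp_rot: [0.696, 0.697, 0.123, -0.124]
contact_force: [0.6, -0.4, -2.1]
opening: 0.684
finger_force: 43.6
```

Run:
```python
from h import *
b=cam("side");s=to(.473,.0074,.26); print(s["contact_force"])
s=to(.473,.0074,.205)
x,q=rimfit(b,(.472,.0054),.160,.03); print("stack",np.round(x,4),q)
p=s["eef_pos"]
x,q=rimfit(b,(p[0],p[1]-.0017),p[2]+.0173,.03); print("held",np.round(x-p[:2],4),q)
```

```text
tcp [0.4723 0.0143 0.2593] axes [[-0.001, 1.0, -0.001], [0.939, 0.002, 0.343], [0.343, -0.001, -0.939]] units [-0.031  0.003 -0.015]
[-0.36490767 -0.06297847 -1.73511729]
tcp [0.4723 0.0143 0.2593] axes [[-0.001, 1.0, -0.001], [0.939, 0.002, 0.343], [0.343, -0.001, -0.939]] units [-0.126  0.004  0.243]
stack [0.4731 0.0047] 61.268245697021484
held [-0.0014 -0.0039] 29.934919357299805
```

Emit:
send_rows --moves "0 0 0 -0.031 0.004 -0.012 -0.3;0 0 0 -0.06 0.004 0.06 -0.3;0 0 0 -0.08 0.004 0.12 -0.3;0 0 0 -0.1 0.004 0.175 -0.3;0 0 0 -0.115 0.004 0.22 -0.3;0 0 0 -0.125 0.004 0.243 -0.3;0 0 0 -0.125 0.004 0.243 -0.3"

```text
time: 18.6
eef_pos: [0.4734, 0.0064, 0.2052]
tcp_rot: [0.696, 0.696, 0.123, -0.123]
contact_force: [0.5, -0.2, -1.2]
opening: 0.676
finger_force: 43.7
```

Run:
```python
from h import *
s=to(.473,.0076,.1825); print(s["contact_force"])
```

```text
tcp [0.4734 0.0064 0.2052] axes [[0.0, 1.0, -0.001], [0.939, 0.0, 0.343], [0.343, -0.001, -0.939]] units [-0.033 -0.002  0.108]
[ 0.52042397 -0.16868655 -1.22642006]
```

Emit:
send_rows --moves "0 0 0 0 -0.001 0.018 -0.3;0 0 0 -0.006 -0.001 0.036 -0.3;0 0 0 -0.013 -0.002 0.054 -0.3;0 0 0 -0.02 -0.002 0.072 -0.3;0 0 0 -0.026 -0.002 0.088 -0.3;0 0 0 -0.03 -0.002 0.1 -0.3;0 0 0 -0.033 -0.002 0.108 -0.3;0 0 0 -0.033 -0.002 0.108 -0.3"

```text
time: 19.6
eef_pos: [0.473, 0.0076, 0.1828]
tcp_rot: [0.696, 0.696, 0.123, -0.123]
contact_force: [0.2, -0.1, -1.5]
opening: 0.681
finger_force: 43.7
```

Emit:
send_rows --moves "0 0 0 -0.002 0 0.004 -0.3;0 0 0 -0.003 0 0.007 -0.3;0 0 0 -0.003 0 0.009 -0.3;0 0 0 -0.004 0 0.011 -0.3;0 0 0 -0.004 0 0.011 -0.3"

```text
time: 20.23
eef_pos: [0.4732, 0.0076, 0.1809]
tcp_rot: [0.696, 0.696, 0.123, -0.123]
contact_force: [-0.7, 0.0, -0.7]
opening: 0.68
finger_force: 43.7
```

Emit:
send_rows --moves "0 0 0 -0.001 0 0.003 -0.3;0 0 0 -0.002 0 0.006 -0.3;0 0 0 -0.002 0 0.006 -0.3"

```text
time: 20.6
eef_pos: [0.4734, 0.0077, 0.1808]
tcp_rot: [0.696, 0.697, 0.123, -0.123]
contact_force: [-2.1, 0.4, 7.2]
opening: 0.684
finger_force: 44.2
```

Emit:
send_rows --moves "0 0 0 -0.002 0 0.004 0.42;0 0 0 -0.002 0 0.004 0.5;0 0 0 -0.002 0 0.004 0.6;0 0 0 -0.002 0 0.004 0.8;0 0 0 -0.002 0 0.004 1;0 0 0 -0.002 0 0.004 1"

```text
time: 21.35
eef_pos: [0.4731, 0.0075, 0.1784]
tcp_rot: [0.696, 0.696, 0.123, -0.123]
contact_force: [-0.2, 0.0, -0.5]
opening: 1.001
finger_force: 0.0
```

Emit:
send_rows --moves "0 0 0 0.02 0 -0.055 1;0 0 0 0.07 0 -0.19 1;0 0 0 0.14 0 -0.38 1;0 0 0 0.17 0 -0.47 1;0 0 0 -0.1 0 -0.57 1;0 0 0 -0.4 0 -0.68 1;0 0 0 -0.6 0 -0.75 1;0 0 0 -0.6 0 -0.75 1"

```text
time: 22.35
eef_pos: [0.4729, -0.1591, 0.2778]
tcp_rot: [0.698, 0.695, 0.123, -0.123]
contact_force: [1.2, 0.1, 0.2]
opening: 0.998
finger_force: 0.0
```

Run:
```python
from h import *
b=cam("side");c=cam("top")
for z in (.19,.198,.206):
  for k in (c,b):
    x,s=rimfit(k,(.472,.0054),z,.03); print(z,np.round(x,4),round(s,1))
for k in(c,b):
    x,s=rimfit(k,(.4794,-.139),.069,.014); print("knob",np.round(x,4),s)
s=to(.4794,-.139,.26); print(s["contact_force"])
```

```text
0.19 [0.4736 0.0073] 81.3
0.19 [0.4699 0.0107] 83.1
0.198 [0.473  0.0067] 83.2
0.198 [0.4727 0.0052] 92.1
0.206 [0.4724 0.0061] 84.2
0.206 [ 0.4754 -0.0006] 99.1
knob [ 0.4789 -0.1377] 120.39280700683594
knob [ 0.4797 -0.1407] 110.20780181884766
tcp [ 0.4729 -0.1565  0.2779] axes [[0.001, 1.0, -0.001], [0.939, -0.001, 0.343], [0.343, -0.001, -0.939]] units [0.051 0.032 0.114]
[-0.29014062  0.93547938  0.36238385]
```

The second cup is seated: the stack rim fits z ≈ 0.198 in both views. Now the knob, with the tool upright again.

Emit:
send_rows --moves "0 -0.0556 0 0 0 0 1;0 -0.0556 0 0 0 0 1;0 -0.0556 0 0 0 0 1;0 -0.0556 0 0 0 0 1"

```text
time: 22.95
eef_pos: [0.4731, -0.1557, 0.2782]
tcp_rot: [0.707, 0.708, 0.001, -0.001]
contact_force: [-0.4, -0.0, -0.2]
opening: 1.001
finger_force: 0.0
```

Run:
```python
from h import *
s=to(.4792,-.1383,.06); print(s["contact_force"])
```

```text
tcp [ 0.4731 -0.1557  0.2782] axes [[-0.002, 1.0, -0.0], [1.0, 0.002, 0.002], [0.002, -0.0, -1.0]] units [0.085 0.031 1.091]
[-0.3997632  -0.04658781 -0.16257345]
```

Emit:
send_rows --moves "0 0 0 0.085 0.031 0 1;0 0 0 0.085 0.031 0.2 1;0 0 0 0.085 0.031 0.45 1;0 0 0 0.085 0.031 0.7 1;0 0 0 0.085 0.031 0.88 1;0 0 0 0.085 0.031 1 1;0 0 0 0.085 0.031 1 1;0 0 0 0.085 0.031 1 1"

```text
time: 23.95
eef_pos: [0.4802, -0.1398, 0.0793]
tcp_rot: [0.707, 0.707, 0.0, 0.001]
contact_force: [-1.0, 0.4, -0.1]
opening: 0.999
finger_force: 0.0
```

Emit:
send_rows --moves "0 0 0 0 0 0.03 1;0 0 0 0 0 0.06 0.5;0 0 0 0 0 0.09 0;0 0 0 0 0 0.09 -0.2;0 0 0 0 0 0.09 -0.35;0 0 0 0 0 0.09 -0.5;0 0 0 0 0 0.09 -0.7;0 0 0 0 0 0.09 -0.8;0 0 0 0 0 0.09 -0.8;0 0 0 0 0 0.09 -0.8"

```text
time: 25.2
eef_pos: [0.4802, -0.1397, 0.0608]
tcp_rot: [0.707, 0.707, 0.001, 0.001]
contact_force: [5.2, 1.8, -2.2]
opening: 0.302
finger_force: 39.4
```

Emit:
send_rows --moves "0 0 0 0 0 -0.015 -0.8;0 0 0 0 0 -0.03 -0.8;0 0 0 0 0 -0.045 -0.8;0 0 0 0 0 -0.06 -0.8;0 0 0 0 0 -0.07 -0.8;0 0 0 0 0 -0.075 -0.8;0 0 0 0 0 -0.075 -0.8"

```text
time: 26.08
eef_pos: [0.4801, -0.1397, 0.0748]
tcp_rot: [0.707, 0.707, 0.001, 0.001]
contact_force: [7.6, 0.1, -6.9]
opening: 0.3
finger_force: 40.1
```

Emit:
send_rows --moves "0 0 0 0 0 -0.004 -0.8;0 0 0 0 0 -0.008 -0.8;0 0 0 0 0 -0.008 -0.8"

```text
time: 26.45
eef_pos: [0.48, -0.1396, 0.075]
tcp_rot: [0.707, 0.707, 0.001, 0.002]
contact_force: [11.1, -0.5, -15.3]
opening: 0.298
finger_force: 40.6
```

The knob is at its stop: force rose while position held. I'll ease back, release and retreat.

Emit:
send_rows --moves "0 0 0 0 0 0.006 -0.8;0 0 0 0 0 0.006 -0.3;0 0 0 0 0 0.006 0;0 0 0 0 0 0.006 0.4;0 0 0 0 0 0.006 1;0 0 0 0 0 0.006 1;0 0 0 0 0 0.006 1;0 0 0 0 0 0.006 1"

```text
time: 27.45
eef_pos: [0.4793, -0.1396, 0.0757]
tcp_rot: [0.707, 0.707, -0.0, -0.0]
contact_force: [0.4, -0.2, -0.3]
opening: 0.997
finger_force: 0.0
```

Emit:
send_rows --moves "0 0 0 0 0 -0.1 1;0 0 0 0 0 -0.3 1;0 0 0 0 0 -0.6 1;0 0 0 -0.2 0 -0.85 1;0 0 0 -0.5 0 -0.9 1;0 0 0 -0.8 0 -0.9 1;0 0 0 -0.8 0 -0.9 1;0 0 0 -0.8 0 -0.9 1"

```text
time: 28.45
eef_pos: [0.4791, -0.2993, 0.2551]
tcp_rot: [0.707, 0.707, 0.0, -0.001]
contact_force: [0.1, -0.2, -1.2]
opening: 1.004
finger_force: 0.0
```

Run:
```python
from h import *
b=cam("side");c=cam("top")
for z in (.069,.083):
  for k in(c,b):
    x,s=rimfit(k,(.4794,-.139),z,.014); print("knob",z,np.round(x,4),round(s))
for k in(c,b):
    x,s=rimfit(k,(.473,.006),.198,.03); print("stack",np.round(x,4),round(s))
s=ctrl.get_state();print(s["time"],s["eef_pos"],s["contact_force"])
```

```text
knob 0.069 [ 0.4802 -0.1393] 104
knob 0.069 [ 0.476  -0.1359] 95
knob 0.083 [ 0.4789 -0.138 ] 108
knob 0.083 [ 0.4798 -0.1413] 101
stack [0.473  0.0067] 83
stack [0.4727 0.0052] 91
28.55 [ 0.47934511 -0.29839008  0.25536522] [0.21429047 0.40074437 0.78117371]
```

The knob now fits z = 0.083, which is 14 mm out. Its apparent x,y match the earlier position, and the stack has not moved. Handing in.

```bash
python3 -c "
from plant import ctrl
print(ctrl.sign_off())"
```

```text
the job is handed in; nothing more can be done
None
```

Both loose cups are nested in the cup on the warmer, the knob is pulled up to its stop (about 14 mm), and I handed the job in at about 28.6 s; the sign-off returned no verdict, but camera fits just before it showed the stack at full height and unmoved.

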